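# Walk the heavy marver home and shut its keeper

### The job

Bring the heavy marver (the thick steel plate on a wooden base) back against its stop rail: walk it over the table by pushing on one near corner and then the other until it sits flush on both stop pads and centred on the rail, without ever pressing on it with more than 22 N. Then swing the keeper bar fully round across its near face so that it cannot creep back, let go of everything, and leave the tin and the bottle beside it where they are.

Things in the scene. Friction and masses are not known exactly. Their poses are not given: they have to be found in the camera images.
- marver: Marver: bare steel plate on a wooden base, together 100 (x) x 280 (y) x 50 mm high, 2.9 to 3.4 kg, loose; sides upright, smooth from 6 to 50 mm. Origin: on the table under its centre; x to its far side (toward the rail), y along it to the left. Stands on four rubber feet at x +-30, y +-65 mm that grip hard (friction 0.83 to 0.97): sliding all of it straight ahead takes 23 to 33 N.
- marver_left (a point): Point on the marver's far face, y = +65 mm (left end), 22 mm above the table; it comes to rest on the left stop pad. A push on the near face close to either end (125 mm from the middle) takes only 9 to 16 N and swings that end ahead, turning about the feet of the other end, which stay put.
- marver_right (a point): Point on the far face of the marver, y = -65 mm (right end), 22 mm above the table: it comes to rest on the right stop pad.
- stop: Fixed stop rail beyond the marver: aluminium bar 200 mm long, 40 mm high, with two rubber pads (24 mm across, centres 22 mm high) at y = +-65 mm. Origin: on the table at mid-length, in the plane of the pad faces (x = 0; the bar's face is at x = 8 mm); x square to the rail, away from the robot, y along it to the left. Marver home: its centre at x = -50, y = 0, its near face at x = -100 mm.
- keeper_pivot (a point): Vertical axis of the keeper, on its post out to the right of the rail (stop frame x = -112, y = -185 mm), given at 47 mm above the table. A flat strap 5 mm high joins the post to the rail.
- keeper_knob (a point): Middle of the upright black knob on the keeper bar: 16 mm in diameter, from 31 to 63 mm above the table, 70 mm from the axis; the point is 47 mm above the table.
- keeper (a joint): Turn of the keeper, a steel bar 16 mm wide, 21 to 31 mm above the table, reaching 80 mm from its axis. At 0 it points to the robot and 30 degrees outward (right); grows clockwise seen from above; at its end stop, 2.094 rad, it lies along the rail's y across the right end of the marver's near face, 4 mm clear of it if that is home. About 2 N at the knob moves it; it stays where left.
- frit_tin: Bystander: round tin 50 mm across, 24 mm high, left of the marver. Origin: centre of its underside.
- squeeze_bottle: Bystander: squeeze bottle 48 mm across, 157 mm high, near the robot, left of the marver. Origin: centre of its underside.

How it is judged:
By the outcome, as a careful person would: the job done as asked, in the order asked, and still so for the second after the job is handed in, with the robot touching nothing.
It also fails if it takes over 72 s, if anything falls off the work surface, if the arm or the gripper's body presses on something with over 40 N, if the wrist force passes 120 N, or if a joint passes its speed limit or range.

### The arm

A 7-joint arm with a two-finger parallel gripper is mounted at the origin on a cart in front of the work surface, level with it; the furniture and walls round the work are solid. World frame = base frame: x ahead of the robot, y to its left, z up, the work surface at z = 0. Lengths are in m, angles in rad, forces in N, time in s.
With the tool pointing down it reaches from about 0.4 to 0.9 m from the base axis. Payload 5.6 kg.
Tool frame: the origin (TCP) lies on the centre line of the jaws, within the pads' length; the fingertips stand 17 mm ahead of it and the grasp point (between the pads) lies 2 mm behind it (tip_reach is the z of the fingertips in the tool frame, in m); z points along the fingers, y is the line along which they close (so a half turn about z gives the same grasp; the last joint's range is limited). The gripper opens to 92 mm and grips with 3 to 60 N. Pads are 20 mm wide; open, the fingers measure 128 mm over their backs; the gripper's body (75 mm by 189 mm) begins 69 mm behind the grasp point.
Start: joints at [-1.349, 0.468, -0.012, 1.603, 0.006, 1.071, -0.056], TCP at [0.17, 0.627, 0.232] pointing down, gripper open.
Joint ranges: [-2.53, 2.53], [-0.31, 2.02], [-1.57, 1.55], [0.28, 2.44], [-1.29, 4.43], [0.15, 1.84], [-2.92, 2.92]. Speed limits (rad/s): [2.57, 2.57, 3.14, 3.14, 3.14, 3.14, 3.14].

### API

Orientations are given as [roll, pitch, yaw] about the fixed x, y, z axes, in that order (R = Rz(yaw) Ry(pitch) Rx(roll)).
In Python, from rig import * gives the robot as it stands.
- The arm moves only by the shell command python3 -m jog 'ROWS'. ROWS is JSON, a list of rows, each a list of 5 numbers: the finger opening in mm, from 0 to 91.9, then the shift along the tool's x, y, z in mm, then the turn about the tool's z in rad. A call has exactly 8 rows; each row is the pose to reach, as a shift and turn from the pose commanded when the call began, along the tool's axes at that moment; what a row does not reach only later rows make up. A row lasts 1/12 s, in which the tool goes at most 41.7 mm and 7.16 degrees, less where a joint would pass 70% of its speed; a pose out of reach is approached as far as the arm can. A call with a gripper value outside its range is refused whole. The fingers move at their own pace and stop on an object; the grip force is fixed at half the most. Time passes only in rows, so rows that repeat a pose let the fingers close, or fill a call up. It gives the time, the measured TCP pose, the force, the opening and the grip force at its end, in the units of the state.
- state(): the state, without advancing time (a new reading comes with each control period).
- get_image(name): name is "side" or "top"; returns a dict with "image" (480x640x3 uint8, red, green, blue), "depth" (480x640 float32, m along the optical axis (not along the pixel's ray), 0 where there is no reading), "fx", "fy", "cx", "cy" (pixels), "extrinsics" (4x4, takes a point from world to camera coordinates). Camera axes: x right, y up, looking along -z (the intrinsics and any distortion apply to the point x, -y, -z); pixel columns grow to the right and rows downward; lengths in m; the calibration is good to about 2 mm. A picture is of the moment at which its call begins.
- close_job(): hands the job in; it is judged then, once.
Trained networks look in the newest picture that a camera, given by its name, has taken for a name from the list of things; names that differ only in an ending like _2 or _b are one class to them, and where a whole thing is asked for, a point or a joint stands for the part that bears it (a point fixed in the world has none). Each returns a list of dicts, best first, with "conf" (0 to 1); they miss things now and then, are a little off and sometimes report something else, mostly with a low value. They report only what shows in the picture. A call takes as long as a camera call.
- search_frame(camera, target): "centre" ([row, column] in pixels, amid what is visible of it).
- outline_of(camera, target): "pixels" (480x640 bool, what is visible of it) and "centre" ([row, column] in pixels, amid what is visible of it).
- pinpoint(camera, target): "centre" ([row, column] in pixels: a listed point, or the origin of a listed thing).
The state is a dict: "time_s": time; "joint_positions": joint angles; "joint_velocities": joint speeds; "effort": joint torques, N m; "tcp_pos": TCP position; "eef_rot": TCP orientation; "force": force on the tool from outside, world axes, zero at the start; "moment": the same for the moment, N m; "width": finger opening in m; "finger_force": force on a finger pad.
Only numpy, scipy, OpenCV 4.12 (cv2) and the standard library are available. Lean on these libraries where they do the work, as an engineer would, in place of code of your own. Each camera call takes 0.05 s, during which the arm holds its last target. There are 200 camera calls.

## Working session

There is one attempt and no reset: what is moved stays moved. The work goes in short steps, Python scripts to look and compute and a shell command to move; the robot and the scene stay as the last step left them, time stands still between calls to the robot, and variables do not carry over. Pictures are saved under pics/ and viewed, at most 10 in all, crops included, and the job is handed in when it is done.

```bash
ls; mkdir -p pics; cat > h.py <<'E'
from rig import *
import numpy as np, cv2
def ray(im,rc):
    E=np.array(im["extrinsics"]);R,t=E[:3,:3],E[:3,3]
    d=R.T@np.array([(rc[1]-im["cx"])/im["fx"],-(rc[0]-im["cy"])/im["fy"],-1.])
    return -R.T@t,d
def at_z(im,rc,z):
    o,d=ray(im,rc); return o+d*(z-o[2])/d[2]
def cloud(im):
    E=np.array(im["extrinsics"]);R,t=E[:3,:3],E[:3,3]
    v,u=np.mgrid[:480,:640];D=im["depth"]
    P=np.stack([(u-im["cx"])/im["fx"]*D,-(v-im["cy"])/im["fy"]*D,-D],-1)
    return (P-t)@R
E
python3 - <<'E'
from h import *
s=state();print(s["time_s"],s["tcp_pos"],s["eef_rot"],s["force"],s["width"])
Z=dict(marver_left=.022,marver_right=.022,stop=0,keeper_pivot=.047,keeper_knob=.047,frit_tin=0,squeeze_bottle=0,marver=0)
for c in("top","side"):
    im=get_image(c);cv2.imwrite(f"pics/{c}0.png",im["image"][:,:,::-1])
    print(c,im["fx"],{k:im[k] for k in im if k not in("image","depth","extrinsics")},ray(im,[240,320]))
    for n in Z:
        r=pinpoint(c,n)[:2]
        print(n,[(np.round(q["centre"],1),round(q["conf"],2),np.round(at_z(im,q["centre"],Z[n]),4)) for q in r])
E
```

```text
pics
0.0 [0.17002173 0.62681387 0.23066799] [-3.13987151e+00  1.53152317e-04  2.87679965e+00] [ 0.92740251  0.03752172 -0.30924002] 0.09194111469266156
top 483.6224195892382 {'fx': 483.6224195892382, 'fy': 483.6224195892382, 'cx': 324.73648527136305, 'cy': 240.41508874057655} (array([0.35387576, 0.13105357, 0.99983267]), array([ 0.22047065,  0.03833233, -0.97468968]))
marver_left [(array([241.5, 323.2]), 0.65, array([0.5727, 0.1625, 0.022 ])), (array([207.6, 352.8]), 0.64, array([0.6526, 0.1093, 0.022 ]))]
marver_right [(array([243.4, 388.3]), 0.7, array([0.5844, 0.0282, 0.022 ]))]
stop []
keeper_pivot [(array([256.8, 446.9]), 0.96, array([ 0.5648, -0.0882,  0.047 ]))]
keeper_knob [(array([289.7, 464.1]), 0.77, array([ 0.5027, -0.126 ,  0.047 ])), (array([256.9, 447.3]), 0.47, array([ 0.5647, -0.089 ,  0.047 ]))]
frit_tin [(array([244.9, 250.6]), 0.79, array([0.5523, 0.315 , 0.    ]))]
squeeze_bottle [(array([306.9, 240.2]), 0.63, array([ 0.4207,  0.3165, -0.    ]))]
marver [(array([267.9, 351.7]), 0.83, array([0.5283, 0.0973, 0.    ])), (array([243.8, 388.7]), 0.41, array([0.5888, 0
[... 412 characters left out ...]
4. ]), 0.67, array([0.6426, 0.1398, 0.022 ]))]
stop [(array([252.5, 286.9]), 0.91, array([0.647 , 0.1034, 0.    ]))]
keeper_pivot [(array([194.1, 344.9]), 0.86, array([ 0.5581, -0.1136,  0.047 ])), (array([251.4, 284.3]), 0.15, array([0.6299, 0.1818, 0.047 ]))]
keeper_knob [(array([192.4, 367.7]), 0.49, array([ 0.5059, -0.1327,  0.047 ]))]
frit_tin [(array([318.7, 312.1]), 0.6, array([ 0.5529,  0.3101, -0.    ]))]
squeeze_bottle [(array([328. , 393.7]), 0.68, array([ 0.4226,  0.3117, -0.    ])), (array([233.1, 320.5]), 0.63, array([0.5953, 0.0059, 0.    ]))]
marver [(array([254. , 344.9]), 0.65, array([0.5296, 0.0903, 0.    ])), (array([320.1, 313.1]), 0.34, array([0.5506, 0.3134, 0.    ]))]
```

View pics/top0.png

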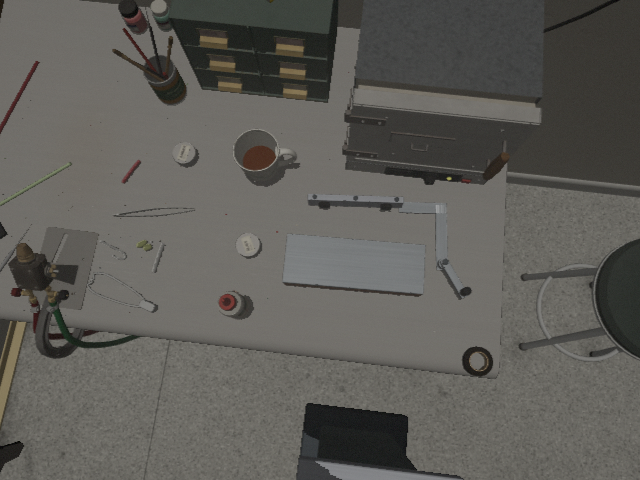

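View pics/side0.png

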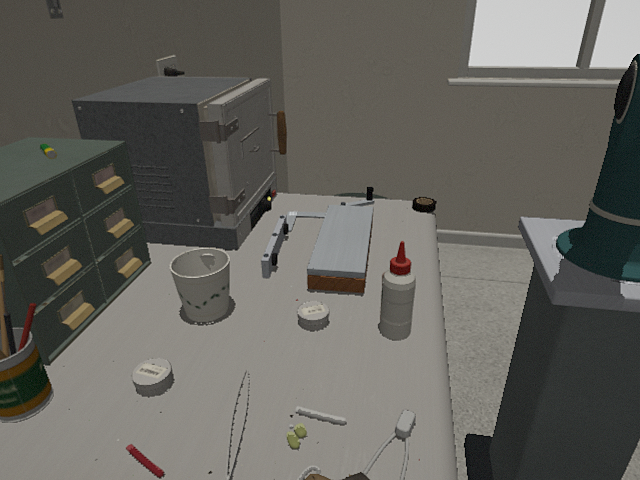

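The top view shows the rail at columns 308–403, row ~200; the marver at (285–425, 235–295); the keeper post at (445,263) with its knob at (464,291). The tin (248,245) and bottle (232,304) are to its left. Next I measure the plate and rail from depth.

```bash
cat >> h.py <<'E'
def rect(P,m):
    (c,(a,b),ang)=cv2.minAreaRect((P[m][:,:2]*1000).astype(np.float32))
    if a<b: a,b,ang=b,a,ang+90
    ang=(ang-90+90)%180-90   # angle of x axis (normal to long side)
    return np.round(c,1),round(a,1),round(b,1),round(ang,2)
def marver(im=None):
    im=im or get_image("top");P=cloud(im)
    m=(abs(P[...,2]-.05)<.006)&(P[...,0]>.42)&(P[...,0]<.66)&(P[...,1]>-.06)&(P[...,1]<.27)
    n,l,st,_=cv2.connectedComponentsWithStats(m.astype(np.uint8))
    k=1+st[1:,4].argmax();m=l==k
    return rect(P,m),np.median(P[m][:,2]),m.sum()
E
python3 - <<'E'
from h import *
im=get_image("top");P=cloud(im)
print(marver(im))
o=[q for q in outline_of("top","stop")]
print([(q["conf"],q["centre"]) for q in o])
for lo,hi in((.03,.047),(.034,.06)):
    v,u=np.mgrid[:480,:640]
    m=(P[...,2]>lo)&(P[...,2]<hi)&(v>185)&(v<215)&(u>300)&(u<406)
    print(rect(P,m),m.sum(),np.median(P[m][:,2]))
for q in o[:1]:
    m=q["pixels"]&(P[...,2]>.034)&(P[...,2]<.05);print("outl",rect(P,m),m.sum())
# table height
print("table",np.median(P[225:232,100:200,2]), "row205-230 at col 350:",np.round(P[190:232:2,350],3).tolist())
cv2.imwrite("pics/z.png",cv2.resize(im["image"][170:310,230:480,::-1],None,fx=3.2,fy=3.2,interpolation=cv2.INTER_CUBIC))
E
```

```text
((array([530.1,  95.7]), 280.5, 100.9, 1.94), np.float64(0.05017393543379918), np.int64(6912))
[(0.57, [207.7, 418.1])]
(array([664.6, 106.8]), 200.1, 23.2, 4.72) 795 0.03990051434963377
(array([665.3, 106.9]), 200.1, 22.5, 5.02) 688 0.040317981249670606
outl (array([621.7,  15.5]), 375.0, 109.8, -26.03) 725
table 0.0006736488100001575 row205-230 at col 350: [[0.698, 0.119, 0.002], [0.692, 0.119, 0.004], [0.689, 0.118, 0.001], [0.672, 0.118, 0.039], [0.667, 0.118, 0.039], [0.662, 0.117, 0.043], [0.661, 0.117, 0.032], [0.662, 0.116, 0.013], [0.661, 0.115, 0.005], [0.658, 0.115, 0.0], [0.654, 0.114, -0.002], [0.648, 0.114, 0.002], [0.644, 0.113, 0.003], [0.639, 0.113, 0.003], [0.635, 0.112, 0.001], [0.631, 0.112, 0.001], [0.627, 0.111, -0.001], [0.622, 0.111, 0.003], [0.618, 0.11, 0.001], [0.614, 0.11, -0.001], [0.609, 0.11, 0.001]]
```

View pics/z.png

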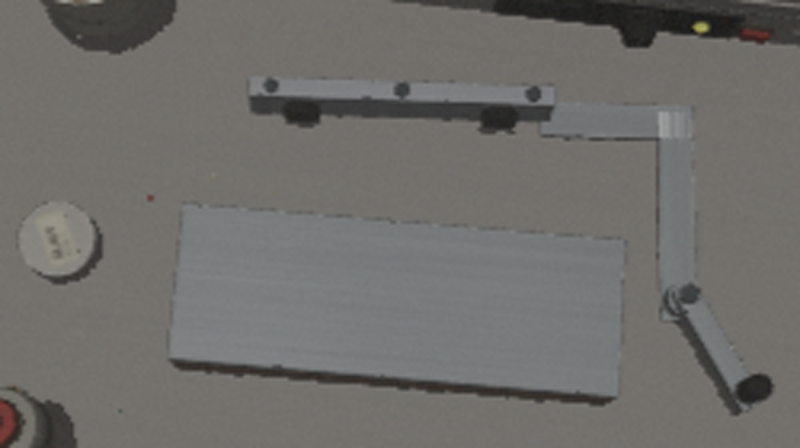

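The crop shows the rail's front top edge from (249,96) to (553,104), its screws at (271,85) and (533,93), and the pivot screw at (689,293). I'll use these for the rail's yaw and origin.

```bash
python3 - <<'E'
from h import *
im=get_image("top")
f=lambda c,z:(at_z(im,[170+c[1]/3.2-.5+.15,230+c[0]/3.2-.5+.15],z)*1000).round(1)
a,b=f((249,96),.04),f((553,104),.04);print("edge",a,b,np.degrees(np.arctan2(-(b-a)[0]*-1,-(b-a)[1])))
c,d=f((271,85),.042),f((533,93),.042);print("screw",c,d,np.degrees(np.arctan2((d-c)[0],-(d-c)[1])))
piv=f((689,293),.05);print("piv",piv,"knob",f((754,386),.063))
d=b-a
th=np.arctan2(d[0],-d[1]);ex=np.array([np.cos(th),np.sin(th)]);ey=np.array([-ex[1],ex[0]])
mid=((a+b)/2)[:2];print("th",np.degrees(th))
print("origin edge",mid-8*ex,"origin piv",piv[:2]+112*ex+185*ey)
# plane fit of rail top: PCA of z~.04 points, trimmed
P=cloud(im);v,u=np.mgrid[:480,:640]
m=(abs(P[...,2]-.04)<.004)&(v>185)&(v<215)&(u>306)&(u<404)
q=P[m][:,:2]*1000;print("pca",cv2.fitLine(q.astype(np.float32),cv2.DIST_HUBER,0,.01,.01).ravel(),m.sum())
# pads: dark points
k=[f((302,125),.022),f((498,131),.022)];print("pads",k)
E
```

```text
edge [653.3 204.9  40. ] [670.9   8.7  40. ] 5.125962616794471
screw [661.7 191.5  42. ] [676.1  22.4  42. ] 4.867377330067635
piv [554.8 -84.2  50. ] knob [ 499.4 -124.    63. ]
th 5.125962616794471
origin edge [654.13199454 106.08523498] origin piv [649.82313542 110.06683643]
pca [ 8.7983973e-02 -9.9612188e-01  6.6732800e+02  1.0679077e+02] 626
pads [array([643.1, 169.2,  22. ]), array([654.1,  40.8,  22. ])]
```

```bash
cat >> h.py <<'E'
O=np.array([653.5,106.5]);TH=np.radians(5.05)
ex=np.array([np.cos(TH),np.sin(TH)]);ey=np.array([-ex[1],ex[0]])
def S(p): d=np.array(p)[:2]-O; return np.array([d@ex,d@ey])   # world mm -> stop frame
def report():
    s=state();r=s["eef_rot"];t=np.array(s["tcp_pos"])*1000
    print("t",round(s["time_s"],2),"tcp stop",S(t).round(1),"z",t[2].round(1),"yaw-stop",round(np.degrees(r[2])-5.05,1),"F",np.round(s["force"],1),"w",round(s["width"]*1000,1))
    (c,a,b,ang),z,n=marver()
    c=S(c);y=np.radians(ang)-TH
    R=np.array([[np.cos(y),-np.sin(y)],[np.sin(y),np.cos(y)]])
    g=lambda *p:(c+R@np.array(p)).round(1)
    print("marver",c.round(1),"size",a,b,"yaw",round(np.degrees(y),2),"L",g(50,65),"R",g(50,-65),"pushL",g(-50,125),"pushR",g(-50,-125))
if __name__=="__main__": report()
E
A='[0,-446,-561,0,1.22]'
python3 -m jog "[[0,-446,-561,0,1.22],[0,-446,-561,0,1.22],[0,-446,-561,0,1.22],[0,-446,-561,0,1.22],[0,-446,-561,0,1.22],[0,-446,-561,0,1.22],[0,-446,-561,0,1.22],[0,-446,-561,0,1.22]]"; python3 h.py
```

```text
time_s: 1.72
tcp_pos: [0.3025, 0.3194, 0.2319]
eef_rot: [3.141, -0.001, 1.871]
force: [0.8, -0.9, 0.6]
width: 0.041
finger_force: 0.0
t 1.72 tcp stop [-330.9  243. ] z 231.9 yaw-stop 102.1 F [ 0.8 -0.9  0.6] w 41.0
marver [-123.7    0.2] size 280.3 101.3 yaw -3.13 L [-70.2  62.4] R [-77.3 -67.4] pushL [-166.8  127.7] pushR [-180.4 -121.9]
```

```bash

python3 -m jog "[[0,-382,42,0,0.211],[0,-382,42,0,0.211],[0,-382,42,0,0.211],[0,-382,42,0,0.211],[0,-382,42,0,0.211],[0,-382,42,0,0.211],[0,-382,42,0,0.211],[0,-382,42,0,0.211]]" >/dev/null; python3 h.py
```

```text
t 2.43 tcp stop [-223.5  -72.5] z 232.2 yaw-stop 90.4 F [ 0.9 -0.   0. ] w 0.3
marver [-122.3   29.5] size 221.3 100.7 yaw -3.15 L [-68.8  91.6] R [-75.9 -38.2] pushL [-165.3  157. ] pushR [-179.1  -92.6]
```

```bash

python3 -m jog "[[0,-40,10,0,0],[0,-50,11,30,0],[0,-50,11,70,0],[0,-50,11,110,0],[0,-50,11,150,0],[0,-50,11,190,0],[0,-50,11,200,0],[0,-50,11,200,0]]" >/dev/null; python3 h.py
```

```text
t 3.15 tcp stop [-214.6 -120.6] z 29.5 yaw-stop 90.4 F [-0.5  0.1  0.5] w 0.6
marver [-123.7    1. ] size 278.8 100.7 yaw -3.14 L [-70.2  63.2] R [-77.3 -66.6] pushL [-166.8  128.5] pushR [-180.5 -121.1]
```

```bash

python3 -m jog "[[0,0,5,0,0],[0,0,9,0,0],[0,0,11,0,0],[0,0,12,0,0],[0,0,13,0,0],[0,0,14,0,0],[0,0,15,0,0],[0,0,16,0,0]]" ; python3 -m jog "[[0,0,1,0,0],[0,0,2,0,0],[0,0,3,0,0],[0,0,4,0,0],[0,0,5,0,0],[0,0,6,0,0],[0,0,7,0,0],[0,0,8,0,0]]" ;python3 h.py
```

```text
time_s: 3.87
tcp_pos: [0.4682, -0.0309, 0.0317]
eef_rot: [3.142, -0.0, 1.666]
force: [-0.5, 0.6, 0.1]
width: 0.0005
finger_force: 0.0
time_s: 4.53
tcp_pos: [0.4703, -0.0304, 0.0304]
eef_rot: [-3.13, -0.003, 1.665]
force: [-14.1, -2.2, 7.0]
width: 0.0006
finger_force: 7.5
t 4.53 tcp stop [-194.5 -120.3] z 30.4 yaw-stop 90.3 F [-14.1  -2.2   7. ] w 0.6
marver [-122.7   18.6] size 242.9 101.1 yaw -2.99 L [-69.4  80.9] R [-76.2 -48.9] pushL [-166.2  146. ] pushR [-179.2 -103.6]
```

```bash

python3 -m jog "[[0,0,1,0,0],[0,0,2,0,0],[0,0,3,0,0],[0,0,4,0,0],[0,0,5,0,0],[0,0,6,0,0],[0,0,7,0,0],[0,0,8,0,0]]" ;python3 h.py
```

```text
time_s: 5.25
tcp_pos: [0.4784, -0.0314, 0.0301]
eef_rot: [-3.131, -0.0, 1.663]
force: [-10.2, -5.0, 0.6]
width: 0.0003
finger_force: 5.4
t 5.25 tcp stop [-186.6 -122. ] z 30.1 yaw-stop 90.2 F [-10.2  -5.    0.6] w 0.3
marver [-121.    17.7] size 243.5 101.1 yaw -0.7 L [-70.2  82.1] R [-71.8 -47.9] pushL [-169.5  143.3] pushR [-172.5 -106.7]
```

```bash

python3 -m jog "[[0,0,2,0,0],[0,0,4,0,0],[0,0,6,0,0],[0,0,8,0,0],[0,0,10,0,0],[0,0,12,0,0],[0,0,14,0,0],[0,0,16,0,0]]" |grep force; python3 -m jog "[[0,0,2,0,0],[0,0,4,0,0],[0,0,6,0,0],[0,0,8,0,0],[0,0,9,0,0],[0,0,10,0,0],[0,0,10,0,0],[0,0,10,0,0]]" |grep force;python3 h.py
```

```text
force: [-11.5, -7.2, 0.8]
finger_force: 6.2
force: [-9.2, -7.0, 0.2]
finger_force: 5.3
t 6.63 tcp stop [-159.7 -122.5] z 30.1 yaw-stop 90.3 F [-9.2 -7.   0.2] w 0.6
marver [-113.3   13.4] size 245.5 100.7 yaw 8.17 L [-73.   84.9] R [-54.5 -43.8] pushL [-180.5  130. ] pushR [-145.  -117.4]
```

```bash

python3 -m jog "[[0,0,-25,0,0],[0,15,-60,0,0],[0,50,-64,0,0],[0,90,-64,0,0],[0,130,-64,0,0],[0,170,-64,0,0],[0,210,-64,0,0],[0,247,-64,0,0]]" |grep force;python3 h.py
```

```text
force: [0.2, -0.3, 0.2]
finger_force: 0.0
t 7.35 tcp stop [-220.2  128.9] z 31.8 yaw-stop 90.4 F [ 0.2 -0.3  0.2] w 0.3
marver [-111.    -3.7] size 280.2 100.9 yaw 7.99 L [-70.5  67.6] R [-52.4 -61.2] pushL [-177.9  113.1] pushR [-143.1 -134.5]
```

```bash

python3 -m jog "[[0,-8,6,0,0],[0,-8,11,0,0],[0,-8,15,0,0],[0,-8,17,0,0],[0,-8,18,0,0],[0,-8,19,0,0],[0,-8,20,0,0],[0,-8,21,0,0]]" |grep force; python3 -m jog "[[0,0,1,0,0],[0,0,2,0,0],[0,0,3,0,0],[0,0,4,0,0],[0,0,5,0,0],[0,0,6,0,0],[0,0,7,0,0],[0,0,8,0,0]]" |grep force;python3 -m jog "[[0,0,1,0,0],[0,0,2,0,0],[0,0,3,0,0],[0,0,4,0,0],[0,0,5,0,0],[0,0,6,0,0],[0,0,8,0,0],[0,0,10,0,0]]" |grep force;python3 h.py
```

```text
force: [-0.1, -0.6, 0.0]
finger_force: 0.0
force: [-7.3, 0.3, 4.6]
finger_force: 3.9
force: [-16.3, 3.1, 6.6]
finger_force: 8.2
t 9.4 tcp stop [-188.9  119.8] z 30.2 yaw-stop 90.6 F [-16.3   3.1   6.6] w 0.7
marver [-106.9  -25.6] size 236.8 101.0 yaw 6.55 L [-64.6  44.7] R [-49.8 -84.5] pushL [-170.8   92.9] pushR [-142.3 -155.5]
```

```bash

python3 -m jog "[[0,0,1,0,0],[0,0,2,0,0],[0,0,3,0,0],[0,0,5,0,0],[0,0,7,0,0],[0,0,9,0,0],[0,0,11,0,0],[0,0,13,0,0]]" |grep force; python3 -m jog "[[0,0,2,0,0],[0,0,4,0,0],[0,0,6,0,0],[0,0,8,0,0],[0,0,10,0,0],[0,0,12,0,0],[0,0,14,0,0],[0,0,16,0,0]]" |grep force;python3 h.py
```

```text
force: [-10.3, 3.0, 1.3]
finger_force: 5.4
force: [-13.6, 3.5, 2.1]
finger_force: 6.1
t 10.78 tcp stop [-158.2  120.9] z 30.1 yaw-stop 90.6 F [-13.6   3.5   2.1] w 0.5
marver [-100.3  -25.6] size 229.1 101.3 yaw -2.88 L [-47.1  36.8] R [-53.7 -93. ] pushL [-144.   101.8] pushR [-156.6 -147.9]
```

```bash

python3 -m jog "[[0,0,2,0,0],[0,0,4,0,0],[0,0,6,0,0],[0,0,8,0,0],[0,0,10,0,0],[0,0,12,0,0],[0,0,14,0,0],[0,0,16,0,0]]" |grep force; python3 -m jog "[[0,0,1,0,0],[0,0,2,0,0],[0,0,-10,0,0],[0,0,-40,0,0],[0,-30,-65,0,0],[0,-70,-75,0,0],[0,-110,-78,0,0],[0,-150,-78,0,0]]" |grep force;python3 h.py
```

```text
force: [-12.6, 5.2, 1.4]
finger_force: 6.3
force: [1.1, -0.3, -0.8]
finger_force: 0.0
t 12.17 tcp stop [-214.2  -32.6] z 31.7 yaw-stop 90.5 F [ 1.1 -0.3 -0.8] w 0.4
marver [-92.2   1.8] size 280.5 100.8 yaw -8.52 L [-33.1  58.7] R [-52.4 -69.9] pushL [-123.1  132.9] pushR [-160.2 -114.4]
```

```bash

python3 -m jog "[[0,-40,0,0,0],[0,-80,5,0,0],[0,-89,15,0,0],[0,-89,22,0,0],[0,-89,27,0,0],[0,-89,30,0,0],[0,-89,32,0,0],[0,-89,33,0,0]]" |grep force; python3 -m jog "[[0,0,1,0,0],[0,0,2,0,0],[0,0,3,0,0],[0,0,4,0,0],[0,0,5,0,0],[0,0,6,0,0],[0,0,7,0,0],[0,0,8,0,0]]" |grep force;python3 -m jog "[[0,0,1,0,0],[0,0,2,0,0],[0,0,3,0,0],[0,0,4,0,0],[0,0,5,0,0],[0,0,6,0,0],[0,0,8,0,0],[0,0,10,0,0]]" |grep force;python3 h.py
```

```text
force: [-0.3, 0.3, 0.8]
finger_force: 0.0
force: [-11.2, -0.4, 5.8]
finger_force: 5.8
force: [-10.2, -3.2, 1.5]
finger_force: 4.9
t 14.22 tcp stop [-167.7 -121.5] z 30.1 yaw-stop 90.3 F [-10.2  -3.2   1.5] w 0.9
marver [-88.1  17.2] size 247.6 100.8 yaw -6.22 L [-31.4  76.4] R [-45.5 -52.8] pushL [-124.3  146.9] pushR [-151.4 -101.6]
```

```bash

python3 -m jog "[[0,0,2,0,0],[0,0,4,0,0],[0,0,6,0,0],[0,0,8,0,0],[0,0,10,0,0],[0,0,12,0,0],[0,0,14,0,0],[0,0,16,0,0]]" |grep force; python3 -m jog "[[0,0,2,0,0],[0,0,4,0,0],[0,0,6,0,0],[0,0,8,0,0],[0,0,10,0,0],[0,0,12,0,0],[0,0,14,0,0],[0,0,16,0,0]]" |grep force;python3 -m jog "[[0,0,2,0,0],[0,0,4,0,0],[0,0,6,0,0],[0,0,8,0,0],[0,0,10,0,0],[0,0,12,0,0],[0,0,14,0,0],[0,0,16,0,0]]" |grep force;python3 h.py
```

```text
force: [-10.1, -5.0, 0.6]
finger_force: 5.4
force: [-11.5, -7.4, 0.9]
finger_force: 6.1
force: [-10.4, -7.2, 1.2]
finger_force: 6.3
t 16.27 tcp stop [-119.4 -123.2] z 30.0 yaw-stop 90.2 F [-10.4  -7.2   1.2] w 0.0
marver [-75.1  12.3] size 245.2 101.1 yaw 9.12 L [-36.   84.4] R [-15.4 -44. ] pushL [-144.3  127.8] pushR [-104.7 -119.1]
```

Another ~7 mm, then back off and go to the left end.

```bash

python3 -m jog "[[0,0,2,0,0],[0,0,4,0,0],[0,0,6,0,0],[0,0,7,0,0],[0,0,-5,0,0],[0,0,-40,0,0],[0,20,-70,0,0],[0,60,-75,0,0]]" |grep force; python3 -m jog "[[0,40,0,0,0],[0,80,0,0,0],[0,120,0,0,0],[0,160,0,0,0],[0,180,0,0,0],[0,180,0,0,0],[0,180,0,0,0],[0,180,0,0,0]]" |grep force;python3 h.py
```

```text
force: [1.3, 0.5, -0.4]
finger_force: 0.0
force: [0.6, -0.7, -0.2]
finger_force: 0.0
t 17.65 tcp stop [-190.   118.4] z 31.6 yaw-stop 90.3 F [ 0.6 -0.7 -0.2] w 0.5
marver [-69.2  -5.5] size 280.3 101.3 yaw 11.73 L [-33.4  68.3] R [ -7. -59.] pushL [-143.5  106.7] pushR [ -92.7 -138.1]
```

```bash

python3 -m jog "[[0,0,8,0,0],[0,0,14,0,0],[0,0,17,0,0],[0,0,19,0,0],[0,0,20,0,0],[0,0,21,0,0],[0,0,22,0,0],[0,0,23,0,0]]" |grep force; python3 -m jog "[[0,0,1,0,0],[0,0,2,0,0],[0,0,3,0,0],[0,0,4,0,0],[0,0,5,0,0],[0,0,6,0,0],[0,0,7,0,0],[0,0,8,0,0]]" |grep force;python3 -m jog "[[0,0,1,0,0],[0,0,2,0,0],[0,0,3,0,0],[0,0,4,0,0],[0,0,5,0,0],[0,0,6,0,0],[0,0,8,0,0],[0,0,10,0,0]]" |grep force;python3 -m jog "[[0,0,2,0,0],[0,0,4,0,0],[0,0,6,0,0],[0,0,8,0,0],[0,0,10,0,0],[0,0,12,0,0],[0,0,14,0,0],[0,0,16,0,0]]" |grep force;python3 h.py
```

```text
force: [0.4, 0.2, -0.5]
finger_force: 0.0
force: [-4.7, 0.2, 1.7]
finger_force: 2.0
force: [-19.1, 1.4, 8.6]
finger_force: 9.1
force: [-11.4, 2.6, 1.4]
finger_force: 5.4
t 20.37 tcp stop [-138.8  121.8] z 30.0 yaw-stop 90.6 F [-11.4   2.6   1.4] w 0.5
marver [-60.7 -23.6] size 241.0 101.2 yaw 5.41 L [-17.1  45.8] R [ -4.8 -83.6] pushL [-122.3   96.1] pushR [ -98.7 -152.8]
```

```bash

python3 -m jog "[[0,0,2,0,0],[0,0,4,0,0],[0,0,6,0,0],[0,0,8,0,0],[0,0,10,0,0],[0,0,12,0,0],[0,0,13,0,0],[0,0,14,0,0]]" |grep force;python3 h.py
```

```text
force: [-12.2, 3.3, 1.3]
finger_force: 5.6
t 21.08 tcp stop [-124.6  121.9] z 30.0 yaw-stop 90.5 F [-12.2   3.3   1.3] w 0.4
marver [-57.7 -23.3] size 237.6 101.4 yaw 1.31 L [-9.2 42.8] R [ -6.2 -87.2] pushL [-110.5  100.5] pushR [-104.8 -149.4]
```

```bash

python3 -m jog "[[0,0,1.5,0,0],[0,0,3,0,0],[0,0,4.5,0,0],[0,0,6,0,0],[0,0,7.5,0,0],[0,0,9,0,0],[0,0,10,0,0],[0,0,10,0,0]]" |grep force;python3 - <<'E'
from h import *
report()
s=get_image("side");cv2.imwrite("pics/s1.png",cv2.resize(s["image"][180:310,240:400,::-1],None,fx=4,fy=4,interpolation=cv2.INTER_CUBIC))
im=get_image("top");cv2.imwrite("pics/t1.png",cv2.resize(im["image"][180:270,280:480,::-1],None,fx=4,fy=4,interpolation=cv2.INTER_CUBIC))
E
```

```text
force: [-10.0, 4.2, 0.1]
finger_force: 5.0
t 21.8 tcp stop [-114.5  122.4] z 30.0 yaw-stop 90.5 F [-10.    4.2   0.1] w 0.7
marver [-55.5 -23.7] size 234.4 101.5 yaw -1.67 L [-3.6 39.8] R [ -7.4 -90.1] pushL [-101.8  102.7] pushR [-109.1 -147.2]
```

View pics/t1.png

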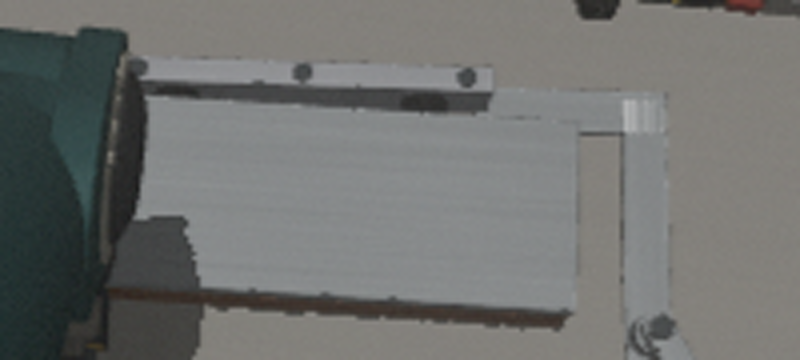

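The crop shows the plate's far edge almost covering the pads: left at about (178,92), right at (424,102). The right end is slightly further back. Next I ease the left end in slowly, watching the force.

```bash

python3 -m jog "[[0,0,0.4,0,0],[0,0,0.8,0,0],[0,0,1.2,0,0],[0,0,1.6,0,0],[0,0,2,0,0],[0,0,2.4,0,0],[0,0,2.8,0,0],[0,0,3,0,0]]" |grep -E "pos|force";python3 h.py
```

```text
tcp_pos: [0.5308, 0.2191, 0.03]
force: [-11.8, 5.4, 2.3]
finger_force: 6.3
t 22.62 tcp stop [-112.3  123. ] z 30.0 yaw-stop 90.6 F [-11.8   5.4   2.3] w 0.7
marver [-54.9 -23.3] size 235.3 101.5 yaw -2.82 L [-1.7 39.2] R [ -8.1 -90.6] pushL [-98.7 104. ] pushR [-110.9 -145.6]
```

```bash

python3 -m jog "[[0,0,-10,0,0],[0,-5,-40,0,0],[0,-40,-46,0,0],[0,-80,-46,0,0],[0,-120,-46,0,0],[0,-160,-46,0,0],[0,-200,-46,0,0],[0,-240,-46,0,0]]" |grep -E "force";python3 -m jog "[[0,-9,4,-1,0],[0,-9,8,-1,0],[0,-9,12,-1,0],[0,-9,16,-1,0],[0,-9,19,-1,0],[0,-9,21,-1,0],[0,-9,22,-1,0],[0,-9,23,-1,0]]" |grep -E "force";python3 h.py
```

```text
force: [0.0, -0.1, -0.4]
finger_force: 0.0
force: [-0.2, 1.0, -0.0]
finger_force: 0.0
t 24.0 tcp stop [-127.5 -128.2] z 32.5 yaw-stop 90.5 F [-0.2  1.  -0. ] w 0.8
marver [-53.2  14.1] size 251.0 101.8 yaw -2.41 L [-0.5 77. ] R [ -5.9 -52.9] pushL [-97.9 141.1] pushR [-108.4 -108.7]
```

```bash

python3 -m jog "[[0,0,0.7,0,0],[0,0,1.4,0,0],[0,0,2.1,0,0],[0,0,2.8,-0.5,0],[0,0,3.5,-1,0],[0,0,4.2,-1,0],[0,0,4.9,-1,0],[0,0,5.6,-1,0]]" |grep -E "force";python3 -m jog "[[0,0,0.7,0,0],[0,0,1.4,0,0],[0,0,2.1,0,0],[0,0,2.8,0,0],[0,0,3.5,0,0],[0,0,4.2,0,0],[0,0,4.9,0,0],[0,0,5.6,0,0]]" |grep -E "force";python3 h.py
```

```text
force: [-6.0, 0.1, 3.5]
finger_force: 3.4
force: [-14.5, -2.7, 8.1]
finger_force: 7.9
t 25.38 tcp stop [-122.7 -129.2] z 32.3 yaw-stop 90.3 F [-14.5  -2.7   8.1] w 0.1
marver [-52.8  12.3] size 254.4 101.4 yaw -2.4 L [-0.1 75.1] R [ -5.6 -54.7] pushL [-97.5 139.3] pushR [-108.  -110.5]
```

```bash

python3 -m jog "[[0,0,0.5,0,0],[0,0,1,0,0],[0,0,1.5,0,0],[0,0,2,0,0],[0,0,2.5,0,0],[0,0,3,0,0],[0,0,3.5,0,0],[0,0,4,0,0]]" |grep -E "force";python3 h.py
```

```text
force: [-15.5, -4.1, 5.8]
finger_force: 8.1
t 26.1 tcp stop [-119.  -130.5] z 32.2 yaw-stop 90.3 F [-15.5  -4.1   5.8] w 0.4
marver [-51.8  12.9] size 252.7 101.7 yaw -1.23 L [-0.4 76.8] R [ -3.2 -53.2] pushL [-99.1 139. ] pushR [-104.4 -111. ]
```

```bash

python3 -m jog "[[0,0,0.4,0,0],[0,0,0.8,0,0],[0,0,1.2,0,0],[0,0,1.6,0,0],[0,0,2,0,0],[0,0,2.4,0,0],[0,0,2.8,0,0],[0,0,3.2,0,0]]" |grep -E "force";python3 h.py
```

```text
force: [-12.6, -5.4, 3.7]
finger_force: 6.6
t 26.82 tcp stop [-115.2 -131.4] z 32.2 yaw-stop 90.2 F [-12.6  -5.4   3.7] w 0.3
marver [-51.   12.2] size 253.6 101.7 yaw -0.27 L [-0.7 77. ] R [ -1.3 -53. ] pushL [-100.4  137.5] pushR [-101.6 -112.5]
```

```bash

python3 -m jog "[[0,0,0.2,0,0],[0,0,0.4,0,0],[0,0,0.6,0,0],[0,0,0.8,0,0],[0,0,1,0,0],[0,0,1.2,0,0],[0,0,1.4,0,0],[0,0,1.6,0,0]]" |grep -E "pos|force";python3 h.py
```

```text
tcp_pos: [0.5515, -0.0345, 0.0322]
force: [-12.6, -6.8, 2.6]
finger_force: 6.4
t 27.53 tcp stop [-114.  -131.5] z 32.2 yaw-stop 90.2 F [-12.6  -6.8   2.6] w 0.4
marver [-50.7  12.1] size 253.5 100.9 yaw 0.24 L [-1.  77.3] R [ -0.5 -52.7] pushL [-101.3  136.9] pushR [-100.2 -113.1]
```

```bash

python3 -m jog "[[0,0,-10,0,0],[0,5,-40,0,0],[0,40,-46,0,0],[0,80,-46,0,0],[0,120,-46,0,0],[0,120,-46,0,0],[0,120,-46,0,0],[0,120,-46,0,0]]" |grep -E "force";python3 - <<'E'
from h import *
report()
s=get_image("side");cv2.imwrite("pics/s2.png",cv2.resize(s["image"][190:310,240:400,::-1],None,fx=5,fy=5,interpolation=cv2.INTER_CUBIC))
P=cloud(get_image("top"));v,u=np.mgrid[:480,:640]
m=(abs(P[...,2]-.04)<.004)&(v>185)&(v<215)&(u>306)&(u<404)
q=P[m][:,:2]*1000;print(cv2.fitLine(q.astype(np.float32),cv2.DIST_HUBER,0,.01,.01).ravel())
E
```

```text
force: [-0.6, -1.3, -0.5]
finger_force: 0.0
t 28.25 tcp stop [-153.9   -9.3] z 33.8 yaw-stop 90.4 F [-0.6 -1.3 -0.5] w 0.5
marver [-50.9  -1.2] size 280.3 101.1 yaw 0.17 L [-1.1 63.9] R [ -0.7 -66.1] pushL [-101.3  123.6] pushR [-100.5 -126.4]
[ 8.64092782e-02 -9.96259749e-01  6.67559937e+02  1.06239105e+02]
```

View pics/s2.png

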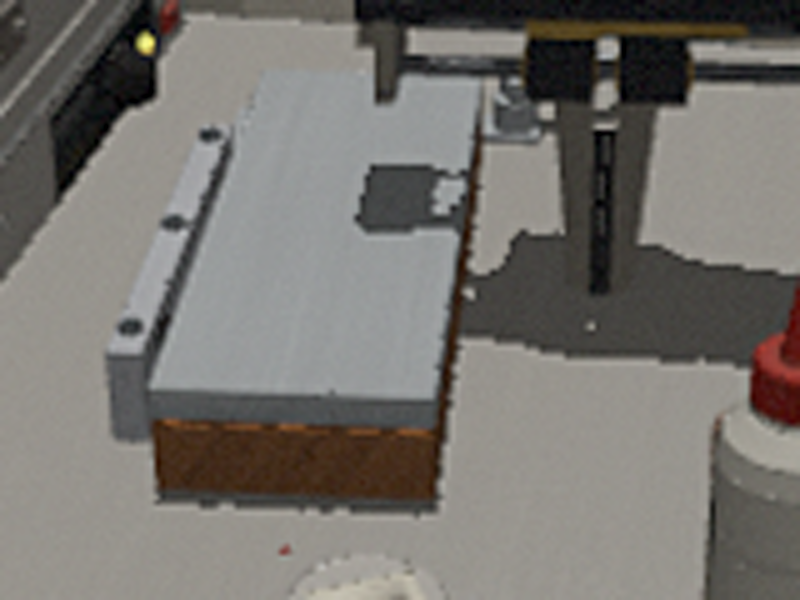

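```bash

python3 -m jog "[[0,40,0,0,0],[0,80,0,0,0],[0,120,5,0,0],[0,134,15,0,0],[0,134,24,0,0],[0,134,29,0,0],[0,134,31,0,0],[0,134,32,0,0]]" |grep -E "pos|force";python3 -m jog "[[0,0,1,0,0],[0,0,2,0,0],[0,0,3,-0.5,0],[0,0,4,-1,0],[0,0,4.8,-1,0],[0,0,5.6,-1,0],[0,0,6.4,-1,0],[0,0,7,-1,0]]" |grep -E "pos|force"
```

```text
tcp_pos: [0.5205, 0.2171, 0.0336]
force: [0.2, 0.3, 0.4]
finger_force: 0.0
tcp_pos: [0.5266, 0.2208, 0.0346]
force: [-0.5, -0.6, 0.1]
finger_force: 0.0
```

```bash

python3 -m jog "[[0,0,0.2,0,0],[0,0,0.5,0,0],[0,0,0.7,0,0],[0,0,1,0,0],[0,0,1.2,0,0],[0,0,1.4,0,0],[0,0,1.6,0,0],[0,0,1.8,0,0]]" |grep -E "pos|force";python3 h.py
```

```text
tcp_pos: [0.5277, 0.2208, 0.0345]
force: [-2.3, 0.4, 2.3]
finger_force: 1.5
t 30.4 tcp stop [-115.2  125. ] z 34.5 yaw-stop 90.4 F [-2.3  0.4  2.3] w 0.2
marver [-50.9 -21.4] size 240.5 100.8 yaw 0.15 L [-1.1 43.7] R [ -0.7 -86.3] pushL [-101.2  103.5] pushR [-100.6 -146.5]
```

```bash

python3 -m jog "[[0,0,0.5,0,0],[0,0,1,0,0],[0,0,1.5,0,0],[0,0,2,0,0],[0,0,2.5,0,0],[0,0,3,0,0],[0,0,3.4,0,0],[0,0,3.8,0,0]]" |grep -E "pos|force"
```

```text
tcp_pos: [0.5281, 0.221, 0.0338]
force: [-11.4, -0.3, 6.4]
finger_force: 6.2
```

```bash

python3 -m jog "[[0,0,0.3,0,0],[0,0,0.6,0,0],[0,0,0.8,0,0],[0,0,1,0,0],[0,0,1.2,0,0],[0,0,1.4,0,0],[0,0,1.6,0,0],[0,0,1.8,0,0]]" |grep -E "pos|force";python3 h.py
```

```text
tcp_pos: [0.5283, 0.2211, 0.0335]
force: [-14.9, -1.3, 9.2]
finger_force: 7.9
t 31.78 tcp stop [-114.7  125.2] z 33.5 yaw-stop 90.4 F [-14.9  -1.3   9.2] w 0.7
marver [-51.  -20.3] size 241.7 101.7 yaw -0.15 L [-0.8 44.6] R [ -1.2 -85.4] pushL [-100.7  104.8] pushR [-101.3 -145.2]
```

```bash

python3 -m jog "[[0,0,0,-0.5,0],[0,0,0,-1,0],[0,0,0,-1.5,0],[0,0,0,-2,0],[0,0,0.2,-2,0],[0,0,0.4,-2,0],[0,0,0.6,-2,0],[0,0,0.8,-2,0]]" |grep -E "pos|force"; python3 h.py
```

```text
tcp_pos: [0.5299, 0.2213, 0.0349]
force: [-10.9, -0.5, 1.6]
finger_force: 5.4
t 32.5 tcp stop [-113.1  125.3] z 34.9 yaw-stop 90.5 F [-10.9  -0.5   1.6] w 0.8
marver [-50.2 -20.5] size 241.8 101.1 yaw -0.32 L [ 0.2 44.3] R [ -0.6 -85.7] pushL [-99.5 104.8] pushR [-100.9 -145.2]
```

```bash

python3 -m jog "[[0,0,0.2,0,0],[0,0,0.4,0,0],[0,0,0.6,0,0],[0,0,0.8,0,0],[0,0,1,0,0],[0,0,1.2,0,0],[0,0,1.4,0,0],[0,0,1.6,0,0]]" |grep -E "pos|force"; python3 h.py
```

```text
tcp_pos: [0.5299, 0.2213, 0.0347]
force: [-15.1, -1.4, 4.3]
finger_force: 7.6
t 33.22 tcp stop [-113.   125.3] z 34.7 yaw-stop 90.5 F [-15.1  -1.4   4.3] w 0.6
marver [-50.4 -20.3] size 241.3 101.2 yaw -0.54 L [ 0.2 44.2] R [ -1.  -85.8] pushL [-99.2 105.1] pushR [-101.6 -144.9]
```

```bash

python3 -m jog "[[0,0,-10,0,0],[0,-5,-30,0,0],[0,-40,-32,0,0],[0,-80,-32,0,0],[0,-120,-32,0,0],[0,-160,-32,0,0],[0,-200,-32,0,0],[0,-240,-32,0,0]]" |grep -E "force";python3 -m jog "[[0,-12,2,0,0],[0,-12,8,0,0],[0,-12,14,0,0],[0,-12,18,0,0],[0,-12,20,0,0],[0,-12,21,0,0],[0,-12,22,0,0],[0,-12,22.5,0,0]]" |grep -E "pos|force";python3 h.py
```

```text
force: [0.0, 0.4, -0.0]
finger_force: 0.0
tcp_pos: [0.5507, -0.0292, 0.0365]
force: [-1.9, 0.5, -0.6]
finger_force: 0.3
t 34.6 tcp stop [-114.4 -126.1] z 36.5 yaw-stop 90.5 F [-1.9  0.5 -0.6] w 0.7
marver [-50.1  15.2] size 248.0 101.6 yaw -0.05 L [-0.  80.1] R [ -0.1 -49.9] pushL [-100.   140.2] pushR [-100.2 -109.8]
```

```bash

python3 -m jog "[[0,0,0.5,-0.3,0],[0,0,1,-0.6,0],[0,0,1.5,-0.9,0],[0,0,2,-1.2,0],[0,0,2.5,-1.5,0],[0,0,3,-1.8,0],[0,0,3.5,-2.1,0],[0,0,3.8,-2.4,0]]" |grep -E "pos|force"; python3 -m jog "[[0,0,0.2,-0.3,0],[0,0,0.4,-0.5,0],[0,0,0.6,-0.6,0],[0,0,0.8,-0.7,0],[0,0,1,-0.8,0],[0,0,1.2,-0.9,0],[0,0,1.4,-1,0],[0,0,1.5,-1,0]]" |grep -E "pos|force";python3 h.py
```

```text
tcp_pos: [0.5511, -0.03, 0.0377]
force: [-7.6, -0.6, -1.4]
finger_force: 3.7
tcp_pos: [0.5512, -0.0299, 0.0382]
force: [-9.4, -0.1, -2.2]
finger_force: 4.8
t 35.98 tcp stop [-113.9 -126.9] z 38.2 yaw-stop 90.4 F [-9.4 -0.1 -2.2] w 0.3
marver [-49.6  14.2] size 249.9 101.5 yaw -0.13 L [ 0.5 79.1] R [  0.2 -50.9] pushL [-99.4 139.3] pushR [ -99.9 -110.7]
```

```bash

python3 -m jog "[[0,0,0.3,0,0],[0,0,0.6,0,0],[0,0,0.9,0,0],[0,0,1.2,0,0],[0,0,1.4,0,0],[0,0,1.6,0,0],[0,0,1.8,0,0],[0,0,2,0,0]]" |grep -E "pos|force"; python3 h.py
```

```text
tcp_pos: [0.5513, -0.03, 0.038]
force: [-14.7, -1.4, 2.5]
finger_force: 7.5
t 36.7 tcp stop [-113.8 -126.9] z 38.0 yaw-stop 90.3 F [-14.7  -1.4   2.5] w 0.2
marver [-50.   14.4] size 250.2 101.5 yaw -0.35 L [ 0.4 79.1] R [ -0.4 -50.9] pushL [-99.3 139.7] pushR [-100.8 -110.3]
```

```bash

python3 -m jog "[[0,0,0,-0.3,0],[0,0,0.2,-0.6,0],[0,0,0.4,-0.8,0],[0,0,0.6,-1,0],[0,0,0.8,-1,0],[0,0,1,-1,0],[0,0,1.2,-1,0],[0,0,1.3,-1,0]]" |grep -E "pos|force"; python3 h.py
```

```text
tcp_pos: [0.5513, -0.0299, 0.0383]
force: [-15.6, -1.9, -1.5]
finger_force: 7.7
t 37.42 tcp stop [-113.8 -126.9] z 38.3 yaw-stop 90.3 F [-15.6  -1.9  -1.5] w 0.7
marver [-49.9  14.2] size 250.2 101.2 yaw -0.25 L [ 0.3 78.9] R [ -0.2 -51.1] pushL [-99.4 139.4] pushR [-100.5 -110.6]
```

```bash

python3 -m jog "[[0,0,0.1,0,0],[0,0,0.2,0,0],[0,0,0.4,0,0],[0,0,0.5,0,0],[0,0,0.6,0,0],[0,0,0.8,0,0],[0,0,0.9,0,0],[0,0,1,0,0]]" |grep -E "pos|force"; python3 h.py
```

```text
tcp_pos: [0.5513, -0.03, 0.0382]
force: [-17.1, -1.4, 0.5]
finger_force: 9.1
t 38.13 tcp stop [-113.8 -127. ] z 38.2 yaw-stop 90.3 F [-17.1  -1.4   0.5] w -0.1
marver [-49.7  14.3] size 250.2 101.9 yaw -0.29 L [ 0.6 79.1] R [ -0.1 -50.9] pushL [-99.1 139.6] pushR [-100.4 -110.4]
```

```bash

python3 -m jog "[[0,0,-12,0,0],[0,0,-45,-10,0],[0,-15,-60,-45,0],[0,-50,-66,-55,0],[0,-90,-66,-55,0],[0,-120,-66,-55,0],[0,-120,-66,-55,0],[0,-120,-66,-55,0]]" |grep -E "pos|force"; python3 - <<'E'
from h import *
report()
for c in("top","side"):
    im=get_image(c);z=.063
    for q in search_frame(c,"keeper_knob")[:2]: print(c,q["conf"],q["centre"],S(at_z(im,q["centre"],.047)*1000).round(1))
    for q in pinpoint(c,"keeper_knob")[:1]: print("pp",q["conf"],S(at_z(im,q["centre"],.047)*1000).round(1))
    if c=="top": cv2.imwrite("pics/t3.png",cv2.resize(im["image"][180:330,280:490,::-1],None,fx=3.5,fy=3.5,interpolation=cv2.INTER_CUBIC))
E
```

```text
tcp_pos: [0.5068, -0.1574, 0.0967]
force: [-0.3, 1.0, 0.1]
finger_force: 0.0
t 38.85 tcp stop [-169.4 -249.9] z 96.7 yaw-stop 90.1 F [-0.3  1.   0.1] w 0.5
marver [-50.2  -1. ] size 280.3 101.6 yaw -0.4 L [ 0.3 63.7] R [ -0.6 -66.3] pushL [-99.3 124.4] pushR [-101.1 -125.6]
top 0.91 [279.3, 453.6] [-150.5 -198.2]
pp 0.86 [-171.5 -214.1]
side 0.71 [202.6, 361.0] [-153.2 -161.9]
pp 0.51 [-174.  -194.9]
```

View pics/t3.png

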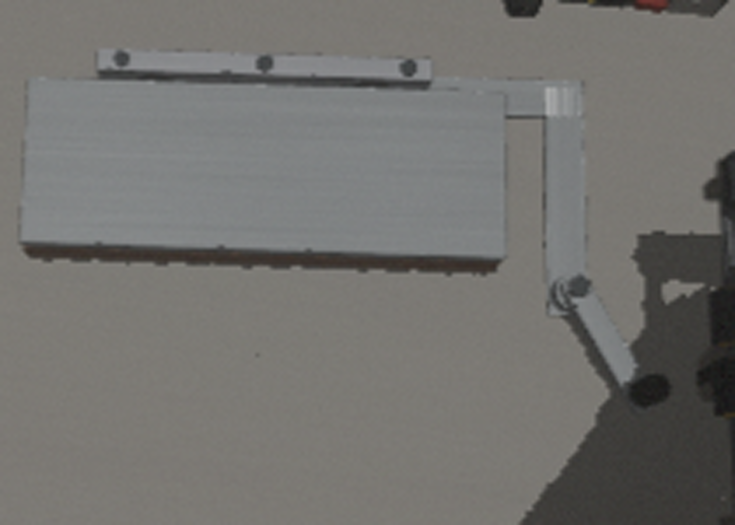

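The crop shows the marver parallel to the rail and close against it, with the knob at crop (648,390), as computed. Now I descend on the knob's outer side and sweep it round.

```bash

python3 -m jog "[[0,0,-5,20,0],[0,0,-5,38,0],[0,0,-5,40,0],[0,6,-5,40,0],[0,10,-6,40,0],[0,14,-8,40,0],[0,18,-9,40,0],[0,22,-10,40,0]]" |grep -E "pos|force";python3 -m jog "[[0,4,-1,0,0],[0,8,-2,0,0],[0,12,-2,0,0],[0,16,-2,0,0],[0,20,-2,0,0],[0,24,-2,0,0],[0,28,-1,0,0],[0,32,0,0,0]]" |grep -E "pos|force"; python3 h.py
```

```text
tcp_pos: [0.4935, -0.1342, 0.0565]
force: [-2.2, -3.6, 0.5]
finger_force: 1.5
tcp_pos: [0.491, -0.1015, 0.056]
force: [-1.4, -1.6, -0.1]
finger_force: 0.9
t 40.53 tcp stop [-180.1 -192.9] z 56.0 yaw-stop 90.4 F [-1.4 -1.6 -0.1] w 0.4
marver [-50.1  -1. ] size 280.3 101.5 yaw -0.25 L [ 0.2 63.8] R [ -0.4 -66.2] pushL [-99.5 124.2] pushR [-100.6 -125.8]
```

```bash

python3 -m jog "[[0,4,0,0,0],[0,8,1,0,0],[0,13,2,0,0],[0,17,3,0,0],[0,21,5,0,0],[0,25,7,0,0],[0,29,10,0,0],[0,32,13,0,0]]" |grep -E "pos|force";python3 -m jog "[[0,3,3,0,0],[0,6,6,0,0],[0,8,9,0,0],[0,10,12,0,0],[0,5,8,0,0],[0,-5,0,0,0],[0,-8,-20,0,0],[0,-8,-35,0,0]]" |grep -E "pos|force"; python3 h.py; python3 - <<'E'
from h import *
im=get_image("top")
for q in pinpoint("top","keeper_knob")[:1]: print("pp",q["conf"],S(at_z(im,q["centre"],.047)*1000).round(1))
E
```

```text
tcp_pos: [0.5007, -0.0683, 0.0559]
force: [-1.7, -1.0, 0.1]
finger_force: 0.8
tcp_pos: [0.4652, -0.0823, 0.056]
force: [-0.9, 0.9, 0.1]
finger_force: 0.0
t 41.92 tcp stop [-204.1 -171.5] z 56.0 yaw-stop 90.3 F [-0.9  0.9  0.1] w 0.4
marver [-50.2  -1. ] size 280.2 101.3 yaw -0.29 L [ 0.1 63.8] R [ -0.5 -66.2] pushL [-99.5 124.3] pushR [-100.8 -125.7]
pp 0.48 [-156.4 -133.2]
```

```bash

python3 -m jog "[[0,30,0,0,0],[0,46,5,0,0],[0,48,15,0,0],[0,48,20,0,0],[0,48,24,0,0],[0,49,28,0,0],[0,50,32,0,0],[0,51,36,0,0]]" |grep -E "pos|force";python3 -m jog "[[0,1,3,0,0],[0,2,6,0,0],[0,3,9,0,0],[0,4,12,0,0],[0,4,15,0,0],[0,4,18,0,0],[0,4,21,0,0],[0,4,24,0,0]]" |grep -E "pos|force"; python3 h.py
```

```text
tcp_pos: [0.4944, -0.0248, 0.0553]
force: [-9.0, 8.3, 5.2]
finger_force: 5.1
tcp_pos: [0.5218, -0.0202, 0.0561]
force: [-3.3, 1.4, 0.2]
finger_force: 1.1
t 43.4 tcp stop [-142.3 -114.6] z 56.1 yaw-stop 90.4 F [-3.3  1.4  0.2] w 0.1
marver [-50.3   0.3] size 278.1 101.1 yaw -0.49 L [ 0.3 64.9] R [ -0.8 -65.1] pushL [-99.2 125.7] pushR [-101.3 -124.2]
```

```bash

python3 -m jog "[[0,0,1,0,0],[0,0,2,0,0],[0,0,3,0,0],[0,0,4,0,0],[0,0,5,0,0],[0,0,6,0,0],[0,0,7,0,0],[0,0,8,0,0]]" |grep -E "pos|force"; python3 -m jog "[[0,0,0.5,0,0],[0,0,1,0,0],[0,0,1.5,0,0],[0,0,2,0,0],[0,0,2.5,0,0],[0,0,3,0,0],[0,0,3.5,0,0],[0,0,4,0,0]]" |grep -E "pos|force"; python3 h.py
```

```text
tcp_pos: [0.5294, -0.0191, 0.056]
force: [-0.6, 1.4, 1.2]
finger_force: 1.0
tcp_pos: [0.5311, -0.0189, 0.0558]
force: [-9.4, 0.4, 7.4]
finger_force: 4.9
t 44.78 tcp stop [-133.  -114.1] z 55.8 yaw-stop 90.4 F [-9.4  0.4  7.4] w -0.0
marver [-50.1  16.8] size 244.8 101.1 yaw -0.52 L [ 0.5 81.3] R [ -0.7 -48.7] pushL [-99.  142.2] pushR [-101.3 -107.8]
```

```bash

python3 -m jog "[[0,0,-8,0,0],[0,0,-30,0,0],[0,0,-50,-30,0],[0,0,-60,-70,0],[0,0,-60,-110,0],[0,-40,-60,-120,0],[0,-80,-60,-120,0],[0,-120,-60,-120,0]]" |grep -E "pos|force"; python3 - <<'E'
from h import *
report()
im=get_image("top")
cv2.imwrite("pics/t4.png",cv2.resize(im["image"][180:320,220:480,::-1],None,fx=3,fy=3,interpolation=cv2.INTER_CUBIC))
P=cloud(im)
for q in pinpoint("top","keeper_knob")[:1]: print("pp",q["conf"],S(at_z(im,q["centre"],.047)*1000).round(1))
for n in("frit_tin","squeeze_bottle"):
  for q in pinpoint("top",n)[:1]: print(n,at_z(im,q["centre"],0).round(4))
# rail vs marver edges in the same picture: signed distances
v,u=np.mgrid[:480,:640]
m=(abs(P[...,2]-.05)<.006)&(u>280)&(u<430)&(v>195)&(v<260)
q=np.array([S(p) for p in P[m][:,:2]*1000])
for a in(-120,-65,0,65,120):
    k=q[abs(q[:,1]-a)<8,0];print(a,np.percentile(k,[1,99]).round(1))
E
```

```text
tcp_pos: [0.487, -0.1447, 0.178]
force: [0.1, -0.4, -0.5]
finger_force: 0.0
t 45.5 tcp stop [-187.9 -235.6] z 178.0 yaw-stop 90.6 F [ 0.1 -0.4 -0.5] w 0.6
marver [-49.9  -1. ] size 280.2 101.8 yaw -0.2 L [ 0.3 63.8] R [ -0.1 -66.2] pushL [-99.4 124.2] pushR [-100.3 -125.8]
pp 0.72 [-111.3 -112.2]
frit_tin [0.5519 0.3184 0.    ]
squeeze_bottle [0.42   0.3172 0.    ]
-120 [-99.7  -2.1]
-65 [-100.3   -1.2]
0 [-99.4   0.9]
65 [-99.3  -0.6]
120 [-98.6  -0.2]
```

View pics/t4.png

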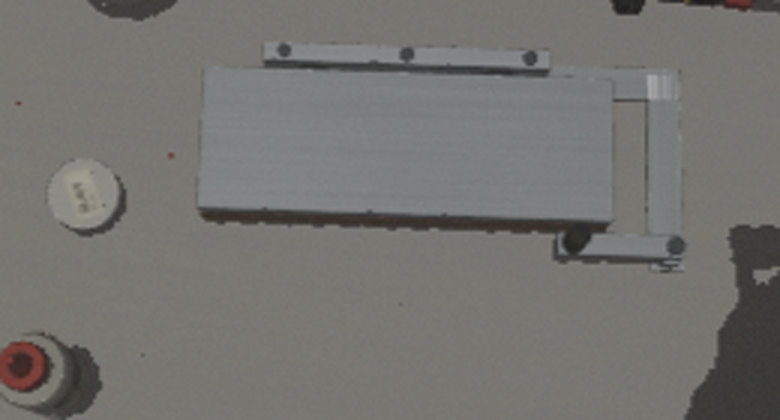

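The crop shows the marver flush against the rail, the keeper lying across its near face (knob at (576,238)), and the tin and bottle where they were. The tool is clear, so I'm handing in.

```bash
python3 -c "
from rig import *
print(close_job())"
```

```text
the job is handed in; nothing more can be done
None
```

I walked the marver home against both stop pads, about 1 mm off centre, and swung the keeper to its end stop across its near face; the highest pressing force I read was about 21 N, though forces were only read at the end of each move, and the tin and bottle were not moved. I handed the job in at about 46 s with the robot touching nothing.

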